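# Sort the jeweller's bench tools into their trays

## Robot

A 7-joint arm with a two-finger parallel gripper is mounted at the origin on the work surface. World frame = base frame: x ahead of the robot, y to its left, z up, the work surface at z = 0. Lengths are in m, angles in rad, forces in N, time in s.
With the tool pointing down it reaches from about 0.425 to 0.925 m from the base axis. Payload 6.8 kg.
Tool frame: the origin (TCP) lies midway between the tips of the shut fingers; the grasp point (between the pads) lies 19 mm behind it (grip_point_offset is the distance from the TCP to the grasp point, in m); y points along the fingers, x is the direction in which the jaws open and shut, and the axes are right-handed (so a half turn about y gives the same grasp; the last joint's range is limited). The gripper opens to 85 mm and grips with 20 to 120 N. Pads are 22 mm wide; open, the fingers measure 114 mm over their backs; the gripper's body (76 mm by 85 mm) begins 54 mm behind the grasp point. The pads swing forward as they close: fully open they stand 13 mm farther back than shut.
Start: joints at [-1.393, 0.477, 0.022, 1.555, -0.011, 1.109, -0.083], TCP at [0.19, 0.648, 0.231] pointing down, gripper open.
Joint ranges: [-2.96, 2.96], [-0.34, 2.1], [-1.41, 1.46], [0.24, 2.44], [-1.37, 4.51], [0.17, 1.92], [-2.96, 2.96]. Speed limits (rad/s): [2.39, 2.39, 3.14, 3.14, 3.14, 3.14, 3.14].

## Interface

Orientations are given as a unit quaternion [w, x, y, z].
In Python, from station import get_obs, read_camera, hand_in, grip_point_offset gives the robot as it stands.
- The arm moves only by the tool play_rows, never from a script. Its argument "increments" is a list of rows, each a list of 2 entries, a list of its own where there are three numbers: the shift along the tool's x, y, z in m, then the turn, a rotation vector about the tool's x, y, z in degrees. In form: [[[tx, ty, tz], [ax, ay, az]], ...]. A call has 1 to 20 rows; each row shifts and turns the commanded pose from where the row before left it, along the tool's axes as they then stand; what a row does not reach is not made up. A row lasts 1/12 s, in which the tool goes at most 41.7 mm and 7.16 degrees, less where a joint would pass 70% of its speed; a pose out of reach is approached as far as the arm can. A call with a gripper value outside its range is refused whole. "gripper" is the finger opening in m, from 0 to 0.0854, set as the call begins (left out, the last holds). The fingers move at their own pace and stop on an object; "grip_force" is the grip in N (left out, the last holds). Time passes only in rows, so rows that do not move let the fingers close. It gives the time, the measured TCP pose, the force and the opening at its end, in the units of the state.
- get_obs(): the state, without advancing time (a new reading comes with each control period).
- read_camera(name): name is "side" or "top"; returns a dict with "color" (420x560x3 uint8, red, green, blue), "range_z" (420x560 float32, m along the optical axis (not along the pixel's ray), 0 where there is no reading), "intrinsics" (3x3 intrinsics, pixels), "R" (3x3) and "t" (3): a world point X has camera coordinates R X + t. Camera axes: x right, y down, z forward; pixel columns grow to the right and rows downward; lengths in m; the calibration is good to about 2 mm. A picture is of the moment at which its call begins.
- hand_in(): hands the job in, once; it reports no verdict.
The state is a dict: "t": time; "q": joint angles; "joint_vel": joint speeds; "joint_torque": joint torques, N m; "eef_pos": TCP position; "tool_rot": TCP orientation; "contact_force": force on the tool from outside, world axes, zero at the start; "torque": the same for the moment, N m; "gripper_width": opening from 0.0 (shut) to 1.0 (fully open).
Only numpy, scipy, OpenCV 4.12 (cv2) and the standard library are available. Lean on these libraries where they do the work, as an engineer would, in place of code of your own. Each camera call takes 0.05 s, during which the arm holds its last target. There are 200 camera calls.

## Task

Tidy the jeweller's bench: sort the five loose pieces into the grey trays where they belong. Lay the two gravers flat in the oblong two-lane tray, one in each lane and pointing along it (either way round), lay the two silver rings flat in the round dish, side by side and not stacked, and set the steel doming block flat in the small square tray. Leave the wooden setter's ball and the pot of burs standing where they are.

Things in the scene. Friction and masses are not known exactly. Their poses are not given: they have to be found in the camera images.
- long_graver: The longer hand graver, 110 mm overall: turned dark wooden handle 56 mm long, 26 mm thick (24 to the front), flat underneath, then a 6 mm square steel shank. Lies flat, crosswise to the robot. Origin: under the middle of the overall length, at the handle's underside; x to the steel tip, z up. Grip the handle's middle at x = -27 mm; its centre line is 13 mm up, its top 26 mm.
- short_graver: The shorter hand graver, 88 mm overall: turned dark wooden handle 44 mm long, 26 mm thick (24 to the front), flat underneath, then a 6 mm square steel shank. Lies flat, crosswise to the robot. Origin: under the middle of the overall length, at the handle's underside; x to the steel tip, z up. Grip the handle's middle at x = -22 mm; its centre line is 13 mm up, its top 26 mm.
- large_ring: The larger silver ring blank: a plain band 44 mm outside diameter, 28 mm inside, 16 mm high, lying flat on the bench. Origin: centre of its underside; z up along its axis.
- small_ring: The smaller silver ring blank: a plain band 30 mm outside diameter, 21 mm inside, 16 mm high, lying flat on the bench. Origin: centre of its underside; z up along its axis.
- doming_block: Steel doming block: a 36 mm cube of bare steel with a dark round dimple in its top and sides, about 0.36 kg, standing on the bench. Origin: centre of its underside; x and y square to its sides, z up.
- graver_tray: Oblong grey tin tray, fixed: 110 by 150 mm outside, walls 4 mm thick and only 10 mm high, floor 4 mm thick; a ridge of the same height, 4 mm thick, down the middle makes two lanes 49 mm wide and 142 mm long. Origin: centre of its underside; y runs along the lanes, x across; the lanes' centre lines are at x = +26.5 and -26.5 mm.
- ring_dish: Round grey tin dish for rings, fixed to the bench: 128 mm outside diameter, 120 mm inside, rim 10 mm above the bench, floor 4 mm thick. Origin: centre of its underside.
- block_tray: Small square grey tin tray for the doming block, fixed to the bench: 84 mm by 84 mm outside, 76 mm inside, walls 4 mm thick and 10 mm high, floor 4 mm thick. Origin: centre of its underside; x and y square to its sides.
- setter_ball: A bystander to leave alone: turned wooden setter's ball, 42 mm in diameter and 50 mm high with a waist, standing loose outside the row of trays, to the left or right. Origin: centre of its underside.
- bur_pot: Leave alone: loose black pot, 42 mm in diameter and 42 mm high, with steel burs standing in it up to 64 mm above the bench, at the other end of the row of trays. Origin: centre of its underside. Unlisted bystanders stand beyond the trays or far to the sides; those within reach are at most 70 mm high.

How it is judged:
At the end, for the whole second after the job is handed in: Gravers flat, one per lane, along it within 0.35 rad, within 20 mm of its centre line and 22 (long) or 32 mm (short) of its middle; rings flat inside the dish, not stacked; block flat in its tray within 22 mm of centre; all at rest; ball and pot upright within 25 mm of their start (z of long_graver in the frame of graver_tray between 0 and 0.008 m and angle between each of long_graver, short_graver, large_ring, small_ring, doming_block's own z axis and vertical below 0.2 rad and angle between the x axis of each of long_graver, short_graver and the y axis of graver_tray, either way round below 0.35 rad and z of short_graver in the frame of graver_tray between 0 and 0.008 m and ((x of long_graver in the frame of graver_tray between 0.0065 and 0.0465 m and y of long_graver in the frame of graver_tray between -0.022 and 0.022 m and x of short_graver in the frame of graver_tray between -0.0465 and -0.0065 m and y of short_graver in the frame of graver_tray between -0.032 and 0.032 m) or (x of long_graver in the frame of graver_tray between -0.0465 and -0.0065 m and y of long_graver in the frame of graver_tray between -0.022 and 0.022 m and x of short_graver in the frame of graver_tray between 0.0065 and 0.0465 m and y of short_graver in the frame of graver_tray between -0.032 and 0.032 m)) and z of large_ring in the frame of ring_dish between 0 and 0.009 m and horizontal distance between large_ring and ring_dish below 0.042 m and z of small_ring in the frame of ring_dish between 0 and 0.009 m and horizontal distance between small_ring and ring_dish below 0.049 m and z of doming_block in the frame of block_tray between 0 and 0.009 m and x of doming_block in the frame of block_tray between -0.022 and 0.022 m and y of doming_block in the frame of block_tray between -0.022 and 0.022 m and linear speed of each of long_graver, short_graver, large_ring, small_ring, doming_block below 0.02 m/s and angular speed of each of long_graver, short_graver, large_ring, small_ring, doming_block below 0.3 rad/s and distance of each of setter_ball, bur_pot from where it was at the start of the episode below 0.025 m and angle between each of setter_ball, bur_pot's own z axis and vertical below 0.3 rad); the robot touches nothing.
It fails at once if the setter's ball is knocked over or shoved away (distance of setter_ball from where it was at the start of the episode above 0.025 m or angle between setter_ball's own z axis and vertical above 0.4 rad).
It fails at once if the bur pot is knocked over or shoved away (distance of bur_pot from where it was at the start of the episode above 0.025 m or angle between bur_pot's own z axis and vertical above 0.4 rad).
It also fails if it takes over 118 s, if anything falls off the work surface, if the arm or the gripper's body presses on something with over 40 N, if the wrist force passes 120 N, or if a joint passes its speed limit or range.

## Working session

There is one attempt and no reset: what is moved stays moved. The work goes in short steps, Python scripts to look and compute and a tool call to move; the robot and the scene stay as the last step left them, time stands still between calls to the robot, and variables do not carry over. Pictures are saved under pics/ and viewed, about 12 in all and at most 16, crops included, and the job is handed in when it is done.

Besides the shell and the picture viewer there is one more tool, called after "Request:" as name([rows], argument=value, ...), one row to a line, values as JSON. play_rows: Moves the arm, as the interface text tells. Its arguments: {"type":"object","properties":{"increments":{"type":"array","items":{"type":"array"}},"gripper":{"type":"number"},"grip_force":{"type":"number"}},"required":["increments"]}

```bash
ls; mkdir -p pics
cat > h.py <<'E'
import numpy as np, cv2
from station import get_obs, read_camera, hand_in, grip_point_offset
def cam(n,name):
    c=read_camera(name); cv2.imwrite(f'pics/{n}.png',c['color'][:,:,::-1]); np.savez(f'{n}.npz',**c); return c
def world(c):
    K=np.array(c['intrinsics']);R=np.array(c['R']);t=np.array(c['t']);z=c['range_z']
    v,u=np.mgrid[0:z.shape[0],0:z.shape[1]]
    p=np.stack([(u-K[0,2])/K[0,0]*z,(v-K[1,2])/K[1,1]*z,z],-1)
    w=(p-t)@R; w[z<=0]=np.nan; return w
E
python3 - <<'E'
from h import *
print(get_obs(),grip_point_offset)
for n in('top','side'):
    c=cam(n+'0',n); print(n,c['R'],c['t'],c['intrinsics'])
E
```

```text
pics
{'t': 0.0, 'q': array([-1.39311247,  0.47776843,  0.02230411,  1.55643307, -0.01151237,
        1.1093298 , -0.0831136 ]), 'joint_vel': array([-1.73063312e-04, -1.22535747e-03, -1.24282909e-03,  1.87755500e-03,
       -6.29837034e-04, -9.58594465e-04, -4.19427228e-05]), 'joint_torque': array([ 7.06685514e-04, -5.96455300e+01,  1.60812434e+00, -2.81194353e+01,
        1.24632526e-02,  9.40079684e-03,  1.21420936e-05]), 'eef_pos': array([0.19011135, 0.64705742, 0.23035403]), 'tool_rot': array([-0.56568654,  0.56651292,  0.42322133, -0.4241999 ]), 'contact_force': array([-0.07994603, -0.13783717, -1.04735833]), 'torque': array([-0.03617573, -0.01590886, -0.01376482]), 'gripper_width': 1.0007980750084964} 0.0187
top [[-0.02899454 -0.9995456  -0.00824134]
 [-0.98613613  0.02995127 -0.16321291]
 [ 0.16338558  0.0033948  -0.98655645]] [0.03265416 0.5061052  1.33548069] [[546.34702718   0.         282.71138314]
 [  0.         546.34702718 217.52540452]
 [  0.           0.           1.        ]]
side [[-0.99536199 -0.09409152  0.0200324 ]
 [-0.075007    0.62867763 -0.7740403 ]
 [ 0.0602367  -0.77195286 -0.63281934]] [0.52997185 0.06532181 0.99841752] [[399.16297569   0.         279.5996912 ]
 [  0.         399.16297569 208.2065725 ]
 [  0.           0.           1.        ]]
```

View pictures.

View pics/top0.png

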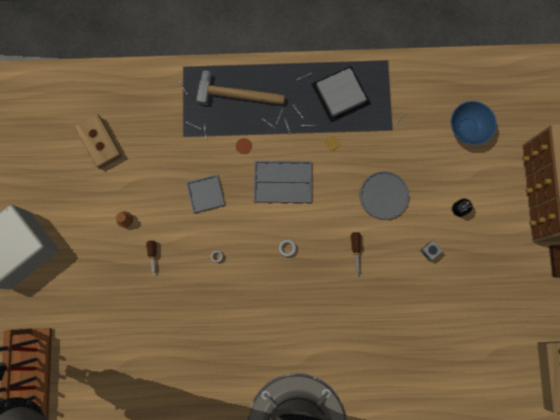

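View pics/side0.png

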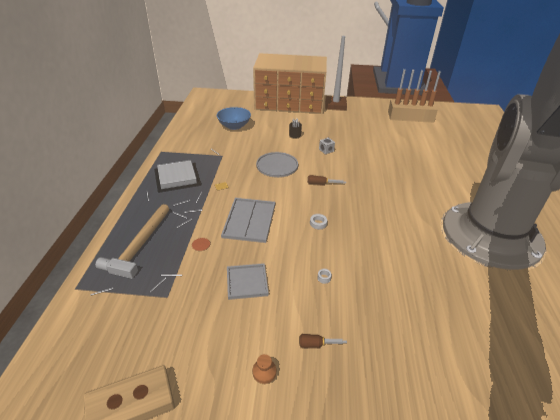

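Run:
```python
from h import *
from scipy.spatial.transform import Rotation as R
o=get_obs(); q=o['tool_rot']; print(R.from_quat([q[1],q[2],q[3],q[0]]).as_matrix().round(3))
```

```text
[[ 0.282 -0.    -0.959]
 [ 0.959 -0.002  0.282]
 [-0.002 -1.    -0.   ]]
```

Run:
```python
from h import *
c=np.load('top0.npz'); w=world(c); z=w[...,2]
m=(z>0.005)&(z<0.09); m[:150]=0; m[300:]=0; m[:,:95]=0; m[:,520:]=0
n,l,s,ct=cv2.connectedComponentsWithStats(m.astype(np.uint8))
for i in range(1,n):
    if s[i,4]<15: continue
    p=w[l==i]; (cx,cy),(a,b),th=cv2.minAreaRect((p[:,:2]*1000).astype(np.float32))
    ev=np.linalg.eigh(np.cov(p[:,:2].T))[1][:,1]
    print(i,'px',ct[i].round(),'n',s[i,4],'mean',(p[:,:2].mean(0)*1000).round(1),'rect',np.round([cx,cy,a,b,th],1),'z50/95',np.percentile(p[:,2],[50,95]).round(4),'axis',np.degrees(np.arctan2(ev[1],ev[0])).round(1), 'r',round(np.hypot(cx,cy)))
t=(abs(z)<0.003);print('bench z',np.nanmedian(z[270:300,100:500]))
```

```text
1 px [106. 157.] n 364 mean [683.  474.1] rect [680.3 471.9  45.8  69.2   2.6] z50/95 [0.0281 0.0335] axis 110.9 r 828
127 px [282. 182.] n 946 mean [605.9  17.3] rect [610.6  18.2 156.9 115.1  86.5] z50/95 [0.0074 0.0131] axis 88.8 r 611
188 px [273. 169.] n 22 mean [643.4  39.9] rect [642.9  38.9   9.2  32.9  70.5] z50/95 [0.0068 0.0098] axis 159.0 r 644
204 px [267. 167.] n 15 mean [648.   55.3] rect [647.8  54.3  22.9  10.8  23.4] z50/95 [0.006  0.0078] axis -150.6 r 650
286 px [264. 174.] n 15 mean [629.4  62.7] rect [627.8  63.3  14.6  15.6  32.4] z50/95 [0.0069 0.0112] axis 67.4 r 631
295 px [384. 195.] n 773 mean [ 563.8 -246. ] rect [ 564.2 -246.3  126.5  126.5   25.4] z50/95 [0.0074 0.0125] axis 171.1 r 616
330 px [206. 193.] n 372 mean [584.  216.5] rect [583.3 219.5  88.5  86.4  12.7] z50/95 [0.008  0.0142] axis 128.0 r 623
437 px [398. 187.] n 25 mean [ 583.5 -285. ] rect [ 582.8 -282.8   16.1   24.4   50.7] z50/95 [0.0068 0.0107] axis 158.8 r 648
471 px [378. 188.] n 31 mean [ 582.  -233.4] rect [ 581.9 -234.    17.8   25.7    7.8] z50/95 [0.0067 0.0112] axis 75.0 r 627
[... 324 characters left out ...]
80.8] z50/95 [0.03   0.0531] axis 155.3 r 671
1053 px [356. 247.] n 264 mean [ 430.  -165.3] rect [ 415.7 -169.3  113.    28.     3.6] z50/95 [0.0207 0.0274] axis -179.3 r 449
1159 px [287. 248.] n 151 mean [433.1   9.4] rect [434.    7.9  43.5  43.5  89.5] z50/95 [0.0155 0.0201] axis -149.2 r 434
1168 px [431. 250.] n 262 mean [ 414.3 -350.7] rect [ 417.3 -356.6   41.6   46.2   37.2] z50/95 [0.035  0.0405] axis 147.0 r 549
1180 px [151. 252.] n 210 mean [431. 354.] rect [419.5 357.3  86.5  26.4   1.2] z50/95 [0.0205 0.0269] axis -176.1 r 551
1325 px [216. 256.] n 68 mean [417.  189.4] rect [416.5 189.5  28.6  28.3   1.6] z50/95 [0.0143 0.0189] axis 63.1 r 458
bench z -3.4164736786876186e-05
```

Run:
```python
from h import *
c=np.load('top0.npz'); w=world(c); z=w[...,2]; K=c['intrinsics'];R=c['R'];t=c['t']
hsv=cv2.cvtColor(c['color'],cv2.COLOR_RGB2HSV)
def proj(px,zz): # pixel -> plane z
    d=np.c_[(px[:,0]-K[0,2])/K[0,0],(px[:,1]-K[1,2])/K[1,1],np.ones(len(px))]@R; C=-R.T@t
    return (C+d*((zz-C[2])/d[:,2])[:,None])[:,:2]*1000
def rect(name,box,mask,zz):
    x0,y0,x1,y1=box; m=np.zeros(z.shape,np.uint8); m[y0:y1,x0:x1]=mask[y0:y1,x0:x1]
    n,l,s,_=cv2.connectedComponentsWithStats(m); i=1+np.argmax(s[1:,4]); m=(l==i)
    v,u=np.nonzero(m); P=proj(np.c_[u,v].astype(float),zz).astype(np.float32)
    r=cv2.minAreaRect(P); print(name,np.round(P.mean(0),1),np.round(r[0]+r[1]+(r[2],),1), 'pxmean',u.mean().round(),v.mean().round())
grey=(hsv[...,1]<70)
for nm,b in (('gtray',(240,150,325,215)),('dish',(350,160,418,228)),('btray',(180,168,232,220))): rect(nm,b,grey,.010)
rect('block top',(410,235,450,270),z>.028,.036)
rect('blockgrey',(410,235,450,270),grey,.018)
for nm,b in (('L',(340,225,375,285)),('S',(140,235,165,280))):
    rect(nm+' handle z',b,z>.012,.015); rect(nm+' sat',b,(hsv[...,2]<90)&(hsv[...,1]>90),.013); rect(nm+' steel',b,grey,.01)
rect('Lring',(270,232,305,265),z>.008,.016); rect('Sring',(205,245,230,268),z>.008,.016)
```

```text
gtray [607.9  15.5] [608.8  16.5 150.6 112.3  87.9] pxmean 283.0 181.0
dish [ 563.5 -246.6] [ 563.8 -246.6  124.4  127.3   87. ] pxmean 384.0 195.0
btray [582.4 218.2] [582.7 218.2  86.7  86.2  13.1] pxmean 205.0 193.0
block top [ 414.3 -352.6] [ 414.9 -352.1   36.8   37.6   36.1] pxmean 432.0 250.0
blockgrey [ 415.3 -356. ] [ 415.2 -356.2   39.1   42.7   37.3] pxmean 431.0 250.0
L handle z [ 432.6 -166.1] [ 418.5 -164.7   23.    99.6   87.2] pxmean 356.0 246.0
L sat [ 438.1 -169.7] [ 424.9 -170.    87.7   29.5    2.7] pxmean 357.0 244.0
L steel [ 386.5 -167.7] [ 385.5 -167.7   48.4    8.     1.1] pxmean 357.0 264.0
S handle z [434.3 355.7] [423.6 357.1  79.5  23.    0.5] pxmean 151.0 251.0
S sat [433.  348.7] [4.200e+02 3.512e+02 8.260e+01 3.590e+01 4.000e-01] pxmean 154.0 252.0
S steel [397.2 352.7] [397.1 352.9  40.9   7.7   0.6] pxmean 153.0 266.0
Lring [433.2   9.6] [433.5   9.   40.7  43.5  88.4] pxmean 287.0 248.0
Sring [417.1 189.6] [417.  189.6  28.8  27.1  62. ] pxmean 216.0 256.0
```

```bash
cat > plan.py <<'E'
import sys
from h import *
from scipy.spatial.transform import Rotation as Ro
# args: x y z heading(mm,deg)  -> shift in current tool frame (mm), then turn about tool y
x,y,z,hd=map(float,sys.argv[1:5]); o=get_obs(); q=o['tool_rot']
M=Ro.from_quat([q[1],q[2],q[3],q[0]]).as_matrix()
h=np.degrees(np.arctan2(M[1,0],M[0,0])); dh=(hd-h+90)%180-90
d=M.T@(np.array([x,y,z])/1000-o['eef_pos'])*1000
print('t',round(o['t'],2),'tcp mm',(o['eef_pos']*1000).round(1),'heading',h.round(1),'q7',o['q'][6].round(2),'w',round(o['gripper_width'],3),'f',o['contact_force'].round(1))
print('shift mm',d.round(1),'rows>=',np.linalg.norm(d)/30,'ay',-dh.round(1),'or',(-dh-180*np.sign(-dh)).round(1),'tilt',M[2].round(3))
E
python3 plan.py 443 356 120 90
```

```text
t 0.1 tcp mm [190.2 647.1 230.4] heading 73.6 q7 -0.08 w 1.003 f [-0.9  0.2 -0.2]
shift mm [-207.9  110.8 -324.6] rows>= 13.369381293332903 ay -16.4 or 163.6 tilt [-0.002 -1.    -0.   ]
```

Request:
play_rows([
  [[-0.016, 0.0085, -0.025], [0, 0, 0]],
  [[-0.016, 0.0085, -0.025], [0, 0, 0]],
  [[-0.016, 0.0085, -0.025], [0, 0, 0]],
  [[-0.016, 0.0085, -0.025], [0, 0, 0]],
  [[-0.016, 0.0085, -0.025], [0, 0, 0]],
  [[-0.016, 0.0085, -0.025], [0, 0, 0]],
  [[-0.016, 0.0085, -0.025], [0, 0, 0]],
  [[-0.016, 0.0085, -0.025], [0, 0, 0]],
  [[-0.016, 0.0085, -0.025], [0, 0, 0]],
  [[-0.016, 0.0085, -0.025], [0, 0, 0]],
  [[-0.016, 0.0085, -0.025], [0, 0, 0]],
  [[-0.016, 0.0085, -0.025], [0, 0, 0]],
  [[-0.016, 0.0085, -0.025], [0, 0, 0]],
  [[0, 0, 0], [0, -5.5, 0]],
  [[0, 0, 0], [0, -5.5, 0]],
  [[0, 0, 0], [0, -5.5, 0]],
  [[0, 0, 0], [0, 0, 0]],
  [[0, 0, 0], [0, 0, 0]],
], gripper=0.06)

```text
t: 1.6
eef_pos: [0.4433, 0.3562, 0.1206]
tool_rot: [0.5, -0.5, -0.5, 0.5]
contact_force: [-0.1, 1.2, 0.4]
gripper_width: 0.707
```

```bash
python3 plan.py 443 356 4 90
```

```text
t 1.6 tcp mm [443.3 356.2 120.6] heading 90.0 q7 0.8 w 0.707 f [-0.1  1.2  0.4]
shift mm [ -0.2 116.6   0.3] rows>= 3.885086382931162 ay -0.0 or 180.0 tilt [-0.    -1.     0.001]
```

Request:
play_rows([
  [[0, 0.025, 0], [0, 0, 0]],
  [[0, 0.025, 0], [0, 0, 0]],
  [[0, 0.025, 0], [0, 0, 0]],
  [[0, 0.02, 0], [0, 0, 0]],
  [[0, 0.015, 0], [0, 0, 0]],
  [[0, 0.0065, 0], [0, 0, 0]],
  [[0, 0, 0], [0, 0, 0]],
])

```text
t: 2.18
eef_pos: [0.4425, 0.3558, 0.0028]
tool_rot: [0.5, -0.5, -0.499, 0.501]
contact_force: [0.4, 1.0, -0.7]
gripper_width: 0.703
```

Request:
play_rows([
  [[0, 0, 0], [0, 0, 0]],
  [[0, 0, 0], [0, 0, 0]],
  [[0, 0, 0], [0, 0, 0]],
  [[0, 0, 0], [0, 0, 0]],
  [[0, 0, 0], [0, 0, 0]],
  [[0, 0, 0], [0, 0, 0]],
  [[0, 0, 0], [0, 0, 0]],
  [[0, 0, 0], [0, 0, 0]],
], gripper=0.015, grip_force=45)

```text
t: 2.85
eef_pos: [0.4442, 0.3571, 0.0057]
tool_rot: [-0.5, 0.5, 0.501, -0.5]
contact_force: [-0.3, -0.6, 6.8]
gripper_width: 0.279
```

Request:
play_rows([
  [[0, -0.01, 0], [0, 0, 0]],
  [[0, -0.02, 0], [0, 0, 0]],
  [[0, -0.025, 0], [0, 0, 0]],
  [[0, -0.025, 0], [0, 0, 0]],
  [[0, 0, 0], [0, 0, 0]],
])

```text
t: 3.27
eef_pos: [0.446, 0.3586, 0.0898]
tool_rot: [-0.5, 0.5, 0.503, -0.497]
contact_force: [1.5, -0.3, 0.1]
gripper_width: 0.277
```

```bash
python3 plan.py 608 16 84 0
python3 - <<'E'
from h import *
c=cam('top1','top'); im=cv2.imread('pics/top1.png')[150:290,80:380]; 
s=cam('side1','side'); im2=cv2.imread('pics/side1.png')[140:420,200:400]
cv2.imwrite('pics/a1.png',np.hstack([cv2.resize(im,(450,210)),cv2.resize(im2,(150,210))])) if 0 else cv2.imwrite('pics/a1.png',cv2.resize(im2,None,fx=2,fy=2))
E
```

```text
t 3.27 tcp mm [446.  358.6  89.8] heading 90.1 q7 0.8 w 0.277 f [ 1.5 -0.3  0.1]
shift mm [-342.9    4.7 -161.4] rows>= 12.632928128303757 ay -89.9 or 90.1 tilt [ 0.006 -1.    -0.006]
```

View a1.

View pics/a1.png

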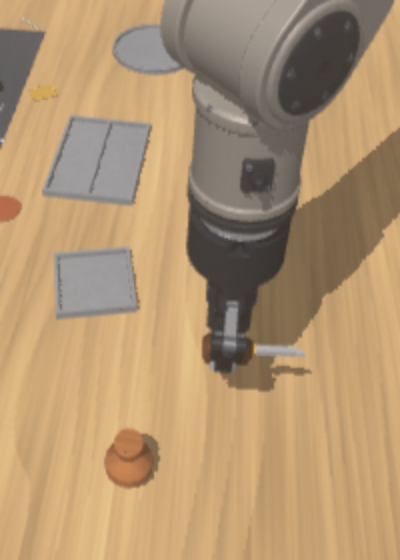

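```bash
python3 plan.py 634 -6 70 -2
```

```text
t 3.37 tcp mm [444.1 357.1  86. ] heading 90.1 q7 0.8 w 0.286 f [-0.1 -0.4 -0.4]
shift mm [-363.5   15.6 -189.1] rows>= 13.667132540028499 ay -87.9 or 92.1 tilt [ 0.002 -1.    -0.002]
```

Request:
play_rows([
  [[-0.026, 0.001, -0.0135], [0, 0, 0]],
  [[-0.026, 0.001, -0.0135], [0, 0, 0]],
  [[-0.026, 0.001, -0.0135], [0, 0, 0]],
  [[-0.026, 0.001, -0.0135], [0, 0, 0]],
  [[-0.026, 0.001, -0.0135], [0, 0, 0]],
  [[-0.026, 0.001, -0.0135], [0, 0, 0]],
  [[-0.026, 0.001, -0.0135], [0, 0, 0]],
  [[-0.026, 0.001, -0.0135], [0, 0, 0]],
  [[-0.026, 0.001, -0.0135], [0, 0, 0]],
  [[-0.026, 0.001, -0.0135], [0, 0, 0]],
  [[-0.026, 0.001, -0.0135], [0, 0, 0]],
  [[-0.026, 0.001, -0.0135], [0, 0, 0]],
  [[-0.026, 0.001, -0.0135], [0, 0, 0]],
  [[-0.026, 0.001, -0.0135], [0, 0, 0]],
  [[0, 0, 0], [0, 6, 0]],
  [[0, 0, 0], [0, 6, 0]],
  [[0, 0, 0], [0, 6, 0]],
  [[0, 0, 0], [0, 6, 0]],
  [[0, 0, 0], [0, 6, 0]],
  [[0, 0, 0], [0, 6, 0]],
])

```text
t: 5.03
eef_pos: [0.6322, -0.0072, 0.0691]
tool_rot: [0.631, -0.63, -0.319, 0.321]
contact_force: [0.5, -0.7, -0.3]
gripper_width: 0.282
```

Request:
play_rows([
  [[0, 0, 0], [0, 7, 0]],
  [[0, 0, 0], [0, 7, 0]],
  [[0, 0, 0], [0, 7, 0]],
  [[0, 0, 0], [0, 7, 0]],
  [[0, 0, 0], [0, 7, 0]],
  [[0, 0, 0], [0, 7, 0]],
  [[0, 0, 0], [0, 7, 0]],
  [[0, 0, 0], [0, 7, 0]],
  [[0, 0, 0], [0, 0, 0]],
  [[0, 0, 0], [0, 0, 0]],
])

```text
t: 5.87
eef_pos: [0.6324, -0.007, 0.0693]
tool_rot: [-0.707, 0.707, -0.011, 0.01]
contact_force: [-0.2, 0.7, 0.3]
gripper_width: 0.278
```

```bash
python3 plan.py 634 -6 14 -2
```

```text
t 5.87 tcp mm [632.4  -7.   69.3] heading -1.7 q7 0.22 w 0.278 f [-0.2  0.7  0.3]
shift mm [ 1.6 55.3  1.1] rows>= 1.844930412849989 ay 0.3 or -179.7 tilt [-0.002 -1.    -0.001]
```

Request:
play_rows([
  [[0.001, 0.02, 0.001], [0, 0, 0]],
  [[0, 0.02, 0], [0, 0, 0]],
  [[0, 0.01, 0], [0, 0, 0]],
  [[0, 0.003, 0], [0, 0, 0]],
  [[0, 0.001, 0], [0, 0, 0]],
  [[0, 0.001, 0], [0, 0, 0]],
  [[0, 0, 0], [0, 0, 0]],
])

```text
t: 6.45
eef_pos: [0.6349, -0.0064, 0.016]
tool_rot: [0.707, -0.707, 0.011, -0.012]
contact_force: [0.2, -0.6, -1.0]
gripper_width: 0.279
```

```bash
python3 plan.py 634 -6 14 -2
python3 - <<'E'
from h import *
s=cam('side2','side'); im2=cv2.imread('pics/side2.png')[150:290,190:370]
cv2.imwrite('pics/a2.png',cv2.resize(im2,None,fx=4,fy=4,interpolation=cv2.INTER_CUBIC))
E
```

```text
t 6.45 tcp mm [634.9  -6.4  16. ] heading -1.9 q7 0.25 w 0.279 f [ 0.2 -0.6 -1. ]
shift mm [-0.9  2.   0.4] rows>= 0.07440816979014327 ay 0.1 or -179.9 tilt [ 0.001 -1.     0.   ]
```

View pics/a2.png

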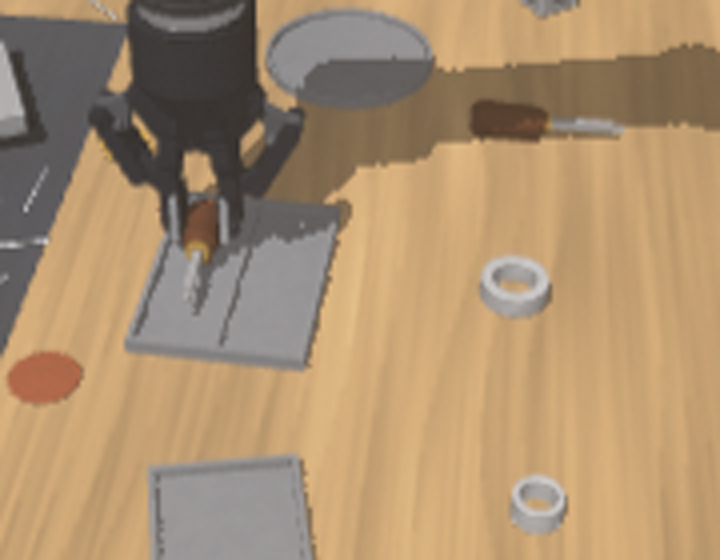

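Request:
play_rows([
  [[0, 0.002, 0], [0, 0, 0]],
  [[0, 0.001, 0], [0, 0, 0]],
  [[0, 0, 0], [0, 0, 0]],
])

```text
t: 6.75
eef_pos: [0.6343, -0.0061, 0.0124]
tool_rot: [0.707, -0.707, 0.011, -0.012]
contact_force: [0.1, -0.4, -0.1]
gripper_width: 0.276
```

Request:
play_rows([
  [[0, 0.001, 0], [0, 0, 0]],
  [[0, 0, 0], [0, 0, 0]],
  [[0, 0, 0], [0, 0, 0]],
])

```text
t: 7.0
eef_pos: [0.6343, -0.0062, 0.0113]
tool_rot: [-0.707, 0.707, -0.012, 0.012]
contact_force: [-0.2, -0.2, -0.1]
gripper_width: 0.282
```

Request:
play_rows([
  [[0, 0, 0], [0, 0, 0]],
  [[0, 0, 0], [0, 0, 0]],
  [[0, 0, 0], [0, 0, 0]],
  [[0, 0, 0], [0, 0, 0]],
  [[0, -0.005, 0], [0, 0, 0]],
  [[0, -0.015, 0], [0, 0, 0]],
  [[0, -0.02, 0], [0, 0, 0]],
  [[0, -0.03, 0], [0, 0, 0]],
  [[0, -0.03, 0], [0, 0, 0]],
  [[0, 0, 0], [0, 0, 0]],
], gripper=0.038)

```text
t: 7.83
eef_pos: [0.6383, -0.007, 0.1186]
tool_rot: [0.707, -0.707, 0.008, -0.016]
contact_force: [2.0, -1.2, 0.5]
gripper_width: 0.447
```

```bash
python3 plan.py 443 -167 110 90
```

```text
t 7.83 tcp mm [638.3  -7.  118.6] heading -1.9 q7 0.19 w 0.447 f [ 2.  -1.2  0.5]
shift mm [-189.9    6.5 -166.5] rows>= 8.421002543351145 ay 88.1 or -91.9 tilt [ 0.01  -1.     0.001]
```

Request:
play_rows([
  [[-0.021, 0.001, -0.0185], [0, 0, 0]],
  [[-0.021, 0.001, -0.0185], [0, 0, 0]],
  [[-0.021, 0.001, -0.0185], [0, 0, 0]],
  [[-0.021, 0.001, -0.0185], [0, 0, 0]],
  [[-0.021, 0.001, -0.0185], [0, 0, 0]],
  [[-0.021, 0.001, -0.0185], [0, 0, 0]],
  [[-0.021, 0.001, -0.0185], [0, 0, 0]],
  [[-0.021, 0.001, -0.0185], [0, 0, 0]],
  [[-0.021, 0.001, -0.0185], [0, 0, 0]],
  [[0, 0, 0], [0, 7, 0]],
  [[0, 0, 0], [0, 7, 0]],
  [[0, 0, 0], [0, 7, 0]],
  [[0, 0, 0], [0, 7, 0]],
  [[0, 0, 0], [0, 7, 0]],
  [[0, 0, 0], [0, 7, 0]],
  [[0, 0, 0], [0, 7, 0]],
  [[0, 0, 0], [0, 7, 0]],
  [[0, 0, 0], [0, 7, 0]],
  [[0, 0, 0], [0, 7, 0]],
  [[0, 0, 0], [0, 7, 0]],
], gripper=0.06)

```text
t: 9.5
eef_pos: [0.4405, -0.1664, 0.1033]
tool_rot: [0.545, -0.544, 0.451, -0.451]
contact_force: [-0.5, -0.5, 0.3]
gripper_width: 0.702
```

Request:
play_rows([
  [[0, 0, 0], [0, 7, 0]],
  [[0, 0, 0], [0, 4, 0]],
  [[0, 0, 0], [0, 0, 0]],
  [[0, 0, 0], [0, 0, 0]],
])

```text
t: 9.83
eef_pos: [0.4403, -0.1664, 0.1029]
tool_rot: [0.501, -0.501, 0.499, -0.499]
contact_force: [0.7, -0.1, 0.1]
gripper_width: 0.701
```

```bash
python3 plan.py 443 -167 6 90
python3 - <<'E'
from h import *
s=cam('side3','side'); im2=cv2.imread('pics/side3.png')[150:290,190:370]
cv2.imwrite('pics/a3.png',cv2.resize(im2,None,fx=4,fy=4,interpolation=cv2.INTER_CUBIC))
E
```

```text
t 9.83 tcp mm [ 440.3 -166.4  102.9] heading -89.7 q7 -0.71 w 0.701 f [ 0.7 -0.1  0.1]
shift mm [ 0.7 96.9  2.6] rows>= 3.2303273389613087 ay 0.3 or -179.7 tilt [-0.    -1.     0.001]
```

View pics/a3.png

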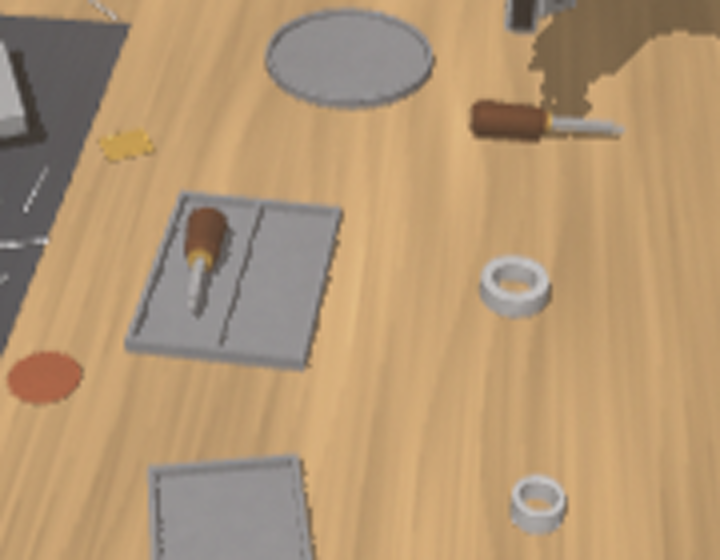

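Request:
play_rows([
  [[0, 0.025, 0.001], [0, 0, 0]],
  [[0, 0.025, 0.001], [0, 0, 0]],
  [[0, 0.02, 0], [0, 0, 0]],
  [[0, 0.015, 0], [0, 0, 0]],
  [[0, 0.01, 0], [0, 0, 0]],
  [[0, 0.002, 0], [0, 0, 0]],
  [[0, 0, 0], [0, 0, 0]],
])

```text
t: 10.47
eef_pos: [0.4418, -0.1665, 0.0052]
tool_rot: [0.501, -0.501, 0.5, -0.499]
contact_force: [-0.4, -0.5, 1.3]
gripper_width: 0.703
```

Request:
play_rows([
  [[0, 0, 0], [0, 0, 0]],
  [[0, 0, 0], [0, 0, 0]],
  [[0, 0, 0], [0, 0, 0]],
  [[0, 0, 0], [0, 0, 0]],
  [[0, 0, 0], [0, 0, 0]],
  [[0, 0, 0], [0, 0, 0]],
  [[0, 0, 0], [0, 0, 0]],
  [[0, 0, 0], [0, 0, 0]],
], gripper=0.015)

```text
t: 11.13
eef_pos: [0.4425, -0.1664, 0.0062]
tool_rot: [0.501, -0.5, 0.499, -0.5]
contact_force: [-0.6, 0.6, 8.2]
gripper_width: 0.276
```

Request:
play_rows([
  [[0, -0.01, 0], [0, 0, 0]],
  [[0, -0.02, 0], [0, 0, 0]],
  [[0, -0.025, 0], [0, 0, 0]],
  [[0, -0.025, 0], [0, 0, 0]],
  [[0, 0, 0], [0, 0, 0]],
])

```text
t: 11.55
eef_pos: [0.444, -0.1673, 0.0888]
tool_rot: [0.502, -0.499, 0.498, -0.501]
contact_force: [0.6, -0.7, -0.3]
gripper_width: 0.274
```

```bash
python3 plan.py 583 44 65 -2
```

```text
t 11.55 tcp mm [ 444.  -167.3   88.8] heading -89.9 q7 -0.69 w 0.274 f [ 0.6 -0.7 -0.3]
shift mm [-211.1   24.4  139.2] rows>= 8.468010225008799 ay -87.9 or 92.1 tilt [ 0.001 -1.     0.006]
```

Request:
play_rows([
  [[-0.0235, 0.0025, 0.0155], [0, 0, 0]],
  [[-0.0235, 0.0025, 0.0155], [0, 0, 0]],
  [[-0.0235, 0.0025, 0.0155], [0, 0, 0]],
  [[-0.0235, 0.0025, 0.0155], [0, 0, 0]],
  [[-0.0235, 0.0025, 0.0155], [0, 0, 0]],
  [[-0.0235, 0.0025, 0.0155], [0, 0, 0]],
  [[-0.0235, 0.0025, 0.0155], [0, 0, 0]],
  [[-0.0235, 0.0025, 0.0155], [0, 0, 0]],
  [[-0.0235, 0.0025, 0.0155], [0, 0, 0]],
  [[0, 0, 0], [0, -7, 0]],
  [[0, 0, 0], [0, -7, 0]],
  [[0, 0, 0], [0, -7, 0]],
  [[0, 0, 0], [0, -7, 0]],
  [[0, 0, 0], [0, -7, 0]],
  [[0, 0, 0], [0, -7, 0]],
  [[0, 0, 0], [0, -7, 0]],
  [[0, 0, 0], [0, -7, 0]],
  [[0, 0, 0], [0, -7, 0]],
  [[0, 0, 0], [0, -7, 0]],
  [[0, 0, 0], [0, -7, 0]],
])

```text
t: 13.22
eef_pos: [0.5807, 0.0456, 0.0627]
tool_rot: [0.703, -0.703, 0.077, -0.077]
contact_force: [-0.4, -0.6, -0.9]
gripper_width: 0.277
```

Request:
play_rows([
  [[0, 0, 0], [0, -7, 0]],
  [[0, 0, 0], [0, -4, 0]],
  [[0, 0, 0], [0, 0, 0]],
  [[0, 0, 0], [0, 0, 0]],
])

```text
t: 13.55
eef_pos: [0.5808, 0.0455, 0.0627]
tool_rot: [0.707, -0.707, 0.012, -0.012]
contact_force: [0.0, 0.8, 0.1]
gripper_width: 0.275
```

```bash
python3 plan.py 583 44 12 -2
```

```text
t 13.55 tcp mm [580.8  45.5  62.7] heading -2.0 q7 0.13 w 0.275 f [0.  0.8 0.1]
shift mm [ 2.3 50.7 -1.4] rows>= 1.6928070782697129 ay -0.0 or 180.0 tilt [-0. -1.  0.]
```

Request:
play_rows([
  [[0.001, 0.02, 0], [0, 0, 0]],
  [[0.001, 0.015, 0], [0, 0, 0]],
  [[0, 0.01, 0], [0, 0, 0]],
  [[0, 0.004, 0], [0, 0, 0]],
  [[0, 0.002, 0], [0, 0, 0]],
  [[0, 0, 0], [0, 0, 0]],
  [[0, 0, 0], [0, 0, 0]],
])

```text
t: 14.13
eef_pos: [0.5834, 0.0453, 0.0123]
tool_rot: [0.707, -0.707, 0.011, -0.012]
contact_force: [0.6, 0.3, -0.2]
gripper_width: 0.277
```

Request:
play_rows([
  [[0, 0, 0], [0, 0, 0]],
  [[0, 0, 0], [0, 0, 0]],
  [[0, 0, 0], [0, 0, 0]],
  [[0, 0, 0], [0, 0, 0]],
  [[0, -0.005, 0], [0, 0, 0]],
  [[0, -0.015, 0], [0, 0, 0]],
  [[0, -0.02, 0], [0, 0, 0]],
  [[0, -0.03, 0], [0, 0, 0]],
  [[0, -0.03, 0], [0, 0, 0]],
  [[0, 0, 0], [0, 0, 0]],
], gripper=0.038)

```text
t: 14.97
eef_pos: [0.5866, 0.0451, 0.1175]
tool_rot: [0.708, -0.706, 0.009, -0.015]
contact_force: [1.8, 0.4, -0.8]
gripper_width: 0.443
```

```bash
python3 plan.py 433.5 9 100 90
```

```text
t 14.97 tcp mm [586.6  45.1 117.5] heading -1.9 q7 0.09 w 0.443 f [ 1.8  0.4 -0.8]
shift mm [-151.9   16.1  -41.3] rows>= 5.275520937493123 ay 88.1 or -91.9 tilt [ 0.009 -1.     0.002]
```

Request:
play_rows([
  [[-0.025, 0.0025, -0.007], [0, 0, 0]],
  [[-0.025, 0.0025, -0.007], [0, 0, 0]],
  [[-0.025, 0.0025, -0.007], [0, 0, 0]],
  [[-0.025, 0.0025, -0.007], [0, 0, 0]],
  [[-0.025, 0.0025, -0.007], [0, 0, 0]],
  [[-0.025, 0.0025, -0.007], [0, 0, 0]],
  [[0, 0, 0], [0, 0, 0]],
  [[0, 0, 0], [0, 0, 0]],
  [[0, 0, 0], [0, 0, 0]],
], gripper=0.066)

```text
t: 15.72
eef_pos: [0.4327, 0.0086, 0.0972]
tool_rot: [0.707, -0.707, 0.011, -0.012]
contact_force: [0.1, -0.1, -0.5]
gripper_width: 0.778
```

```bash
python3 plan.py 433.5 9 5 -2;python3 - <<'E'
from h import *
s=cam('side4','side'); im2=cv2.imread('pics/side4.png')[140:290,190:370]
cv2.imwrite('pics/a4.png',cv2.resize(im2,None,fx=4,fy=4,interpolation=cv2.INTER_CUBIC))
E
```

```text
t 15.72 tcp mm [432.7   8.6  97.2] heading -1.9 q7 0.09 w 0.778 f [ 0.1 -0.1 -0.5]
shift mm [ 0.6 92.2  0.4] rows>= 3.0748371070603557 ay 0.1 or -179.9 tilt [ 0.002 -1.     0.001]
```

View pics/a4.png

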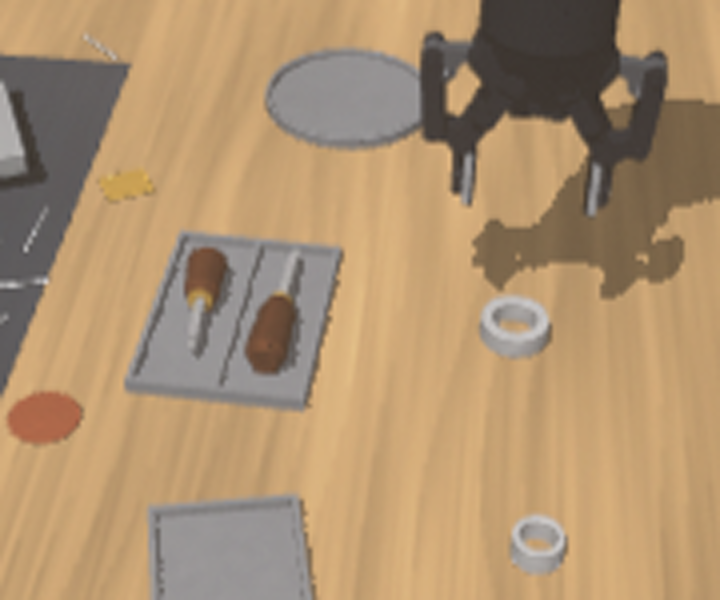

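Both gravers lie flat in their lanes (px ~205,300 and ~275,320 in the crop); the open gripper hangs over the large ring (515,325).

Request:
play_rows([
  [[0, 0.025, 0], [0, 0, 0]],
  [[0.001, 0.025, 0], [0, 0, 0]],
  [[0, 0.02, 0], [0, 0, 0]],
  [[0, 0.014, 0], [0, 0, 0]],
  [[0, 0.007, 0], [0, 0, 0]],
  [[0, 0.001, 0], [0, 0, 0]],
  [[0, 0, 0], [0, 0, 0]],
])

```text
t: 16.35
eef_pos: [0.4334, 0.0082, 0.0048]
tool_rot: [-0.707, 0.707, -0.012, 0.012]
contact_force: [-0.4, 1.0, 0.7]
gripper_width: 0.771
```

Request:
play_rows([
  [[0, 0, 0], [0, 0, 0]],
  [[0, 0, 0], [0, 0, 0]],
  [[0, 0, 0], [0, 0, 0]],
  [[0, 0, 0], [0, 0, 0]],
  [[0, 0, 0], [0, 0, 0]],
  [[0, 0, 0], [0, 0, 0]],
  [[0, 0, 0], [0, 0, 0]],
], gripper=0.035)

```text
t: 16.93
eef_pos: [0.4335, 0.0084, 0.0059]
tool_rot: [0.707, -0.707, 0.011, -0.012]
contact_force: [-2.0, -0.8, 6.4]
gripper_width: 0.48
```

Request:
play_rows([
  [[0, -0.01, 0], [0, 0, 0]],
  [[0, -0.02, 0], [0, 0, 0]],
  [[0, -0.025, 0], [0, 0, 0]],
  [[0, -0.025, 0], [0, 0, 0]],
  [[0, 0, 0], [0, 0, 0]],
])

```text
t: 17.35
eef_pos: [0.4351, 0.0084, 0.0889]
tool_rot: [0.708, -0.706, 0.009, -0.014]
contact_force: [1.4, 0.2, -1.4]
gripper_width: 0.48
```

```bash
python3 plan.py 564 -221 60 -2
```

```text
t 17.35 tcp mm [435.1   8.4  88.9] heading -1.9 q7 0.12 w 0.48 f [ 1.4  0.2 -1.4]
shift mm [ 136.3   29.2 -225.1] rows>= 8.824201624909739 ay 0.1 or -179.9 tilt [ 0.006 -1.     0.002]
```

Request:
play_rows([
  [[0.015, 0.003, -0.025], [0, 0, 0]],
  [[0.015, 0.003, -0.025], [0, 0, 0]],
  [[0.015, 0.003, -0.025], [0, 0, 0]],
  [[0.015, 0.003, -0.025], [0, 0, 0]],
  [[0.015, 0.003, -0.025], [0, 0, 0]],
  [[0.015, 0.003, -0.025], [0, 0, 0]],
  [[0.015, 0.003, -0.025], [0, 0, 0]],
  [[0.015, 0.003, -0.025], [0, 0, 0]],
  [[0.015, 0.003, -0.025], [0, 0, 0]],
  [[0, 0, 0], [0, 0, 0]],
  [[0, 0, 0], [0, 0, 0]],
])

```text
t: 18.27
eef_pos: [0.5601, -0.2229, 0.0578]
tool_rot: [-0.707, 0.707, -0.013, 0.012]
contact_force: [0.2, 0.3, -1.9]
gripper_width: 0.486
```

```bash
python3 plan.py 564 -221 11 -2
```

```text
t 18.27 tcp mm [ 560.1 -222.9   57.8] heading -2.0 q7 0.6 w 0.486 f [ 0.2  0.3 -1.9]
shift mm [ 3.8 46.8  2.1] rows>= 1.5679618539733893 ay -0.0 or 180.0 tilt [-0.    -1.    -0.001]
```

Request:
play_rows([
  [[0.002, 0.02, 0.001], [0, 0, 0]],
  [[0.002, 0.015, 0.001], [0, 0, 0]],
  [[0, 0.007, 0], [0, 0, 0]],
  [[0, 0.003, 0], [0, 0, 0]],
  [[0, 0.002, 0], [0, 0, 0]],
  [[0, 0, 0], [0, 0, 0]],
])

```text
t: 18.77
eef_pos: [0.5641, -0.2189, 0.0107]
tool_rot: [0.707, -0.707, 0.012, -0.011]
contact_force: [0.6, -0.3, -0.7]
gripper_width: 0.485
```

Request:
play_rows([
  [[0, 0, 0], [0, 0, 0]],
  [[0, 0, 0], [0, 0, 0]],
  [[0, 0, 0], [0, 0, 0]],
  [[0, 0, 0], [0, 0, 0]],
  [[0, -0.005, 0], [0, 0, 0]],
  [[0, -0.015, 0], [0, 0, 0]],
  [[0, -0.02, 0], [0, 0, 0]],
  [[0, -0.03, 0], [0, 0, 0]],
  [[0, -0.03, 0], [0, 0, 0]],
  [[0, 0, 0], [0, 0, 0]],
], gripper=0.054)

```text
t: 19.6
eef_pos: [0.5675, -0.2211, 0.1168]
tool_rot: [-0.706, 0.708, -0.009, 0.015]
contact_force: [0.4, -0.9, 0.6]
gripper_width: 0.631
```

```bash
python3 plan.py 415 -353 100 37
```

```text
t 19.6 tcp mm [ 567.5 -221.1  116.8] heading -1.9 q7 0.56 w 0.631 f [ 0.4 -0.9  0.6]
shift mm [-148.1   15.8 -136.9] rows>= 6.743876576023128 ay -38.9 or 141.1 tilt [ 0.009 -1.    -0.002]
```

Request:
play_rows([
  [[-0.021, 0.002, -0.0195], [0, 0, 0]],
  [[-0.021, 0.002, -0.0195], [0, 0, 0]],
  [[-0.021, 0.002, -0.0195], [0, 0, 0]],
  [[-0.021, 0.002, -0.0195], [0, 0, 0]],
  [[-0.021, 0.002, -0.0195], [0, 0, 0]],
  [[-0.021, 0.002, -0.0195], [0, 0, 0]],
  [[-0.021, 0.002, -0.0195], [0, 0, 0]],
  [[0, 0, 0], [0, -6.5, 0]],
  [[0, 0, 0], [0, -6.5, 0]],
  [[0, 0, 0], [0, -6.5, 0]],
  [[0, 0, 0], [0, -6.5, 0]],
  [[0, 0, 0], [0, -6.5, 0]],
  [[0, 0, 0], [0, -6.5, 0]],
  [[0, 0, 0], [0, 0, 0]],
  [[0, 0, 0], [0, 0, 0]],
], gripper=0.068)

```text
t: 20.85
eef_pos: [0.4128, -0.3509, 0.097]
tool_rot: [0.671, -0.671, -0.224, 0.224]
contact_force: [-0.6, -0.5, -0.2]
gripper_width: 0.793
```

```bash
python3 plan.py 415 -353 8 37;python3 - <<'E'
from h import *
s=cam('side5','side'); im2=cv2.imread('pics/side5.png')[90:240,190:390]
cv2.imwrite('pics/a5.png',cv2.resize(im2,None,fx=4,fy=4,interpolation=cv2.INTER_CUBIC))
E
```

```text
t 20.85 tcp mm [ 412.8 -350.9   97. ] heading 36.9 q7 1.45 w 0.793 f [-0.6 -0.5 -0.2]
shift mm [ 0.5 89.  -3. ] rows>= 2.9673023410317083 ay -0.1 or 179.9 tilt [ 0. -1. -0.]
```

View pics/a5.png

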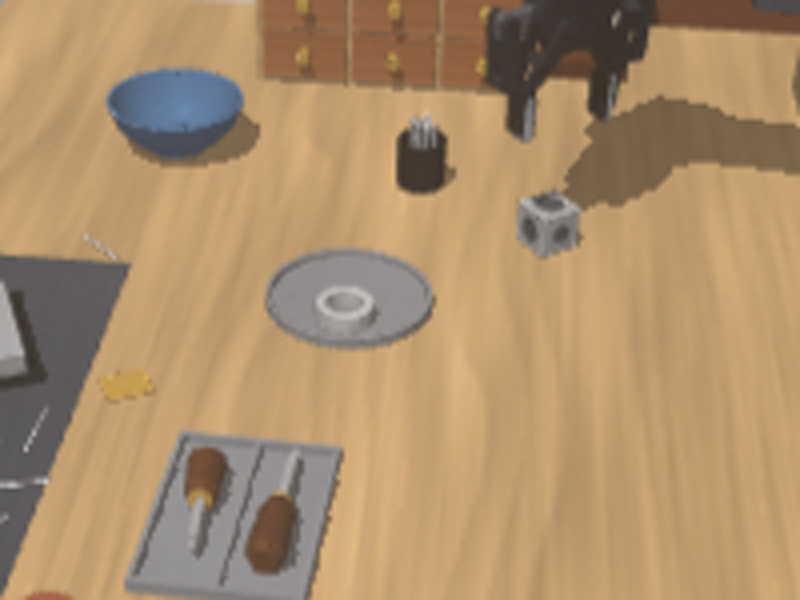

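Large ring lies flat in the dish (px 345,308), the pot is upright at (420,160), and the block is at (548,222), aligned for the grasp. Next I'll grip it at TCP 8 mm, with higher force.

Request:
play_rows([
  [[0, 0.025, -0.002], [0, 0, 0]],
  [[0, 0.025, -0.001], [0, 0, 0]],
  [[0, 0.02, 0], [0, 0, 0]],
  [[0, 0.013, 0], [0, 0, 0]],
  [[0, 0.005, 0], [0, 0, 0]],
  [[0, 0.001, 0], [0, 0, 0]],
  [[0, 0, 0], [0, 0, 0]],
])

```text
t: 21.48
eef_pos: [0.4148, -0.3534, 0.008]
tool_rot: [-0.67, 0.671, 0.225, -0.225]
contact_force: [0.5, 0.0, 0.4]
gripper_width: 0.798
```

Request:
play_rows([
  [[0, 0, 0], [0, 0, 0]],
  [[0, 0, 0], [0, 0, 0]],
  [[0, 0, 0], [0, 0, 0]],
  [[0, 0, 0], [0, 0, 0]],
  [[0, 0, 0], [0, 0, 0]],
  [[0, 0, 0], [0, 0, 0]],
  [[0, 0, 0], [0, 0, 0]],
  [[0, 0, 0], [0, 0, 0]],
], gripper=0.025, grip_force=80)

```text
t: 22.15
eef_pos: [0.4154, -0.3538, 0.009]
tool_rot: [-0.67, 0.671, 0.225, -0.224]
contact_force: [-0.8, 0.5, 6.1]
gripper_width: 0.405
```

Request:
play_rows([
  [[0, -0.01, 0], [0, 0, 0]],
  [[0, -0.02, 0], [0, 0, 0]],
  [[0, -0.025, 0], [0, 0, 0]],
  [[0, -0.025, 0], [0, 0, 0]],
  [[0, -0.02, 0], [0, 0, 0]],
  [[0, 0, 0], [0, 0, 0]],
  [[0, 0, 0], [0, 0, 0]],
])

```text
t: 22.73
eef_pos: [0.4151, -0.3532, 0.1087]
tool_rot: [-0.67, 0.671, 0.226, -0.225]
contact_force: [-0.2, 0.2, -4.6]
gripper_width: 0.405
```

```bash
python3 plan.py 582.5 218 60 13
```

```text
t 22.73 tcp mm [ 415.1 -353.2  108.7] heading 37.1 q7 1.45 w 0.405 f [-0.2  0.2 -4.6]
shift mm [478.2  48.6 354.5] rows>= 19.907936836385087 ay 24.1 or -155.9 tilt [ 0.001 -1.    -0.002]
```

Request:
play_rows([
  [[0.024, 0.002, 0.018], [0, 0, 0]],
  [[0.024, 0.002, 0.018], [0, 0, 0]],
  [[0.024, 0.002, 0.018], [0, 0, 0]],
  [[0.024, 0.002, 0.018], [0, 0, 0]],
  [[0.024, 0.002, 0.018], [0, 0, 0]],
  [[0.024, 0.002, 0.018], [0, 0, 0]],
  [[0.024, 0.002, 0.018], [0, 0, 0]],
  [[0.024, 0.002, 0.018], [0, 0, 0]],
  [[0.024, 0.002, 0.018], [0, 0, 0]],
  [[0.024, 0.002, 0.018], [0, 0, 0]],
  [[0.024, 0.002, 0.018], [0, 0, 0]],
  [[0.024, 0.002, 0.018], [0, 0, 0]],
  [[0.024, 0.002, 0.018], [0, 0, 0]],
  [[0.024, 0.002, 0.018], [0, 0, 0]],
  [[0.024, 0.002, 0.018], [0, 0, 0]],
  [[0.024, 0.002, 0.017], [0, 0, 0]],
  [[0.024, 0.002, 0.017], [0, 0, 0]],
  [[0.024, 0.002, 0.017], [0, 0, 0]],
  [[0.024, 0.002, 0.017], [0, 0, 0]],
  [[0.022, 0.002, 0.017], [0, 0, 0]],
])

```text
t: 24.4
eef_pos: [0.5805, 0.2196, 0.0655]
tool_rot: [-0.67, 0.67, 0.224, -0.226]
contact_force: [0.8, -0.1, -4.2]
gripper_width: 0.406
```

Request:
play_rows([
  [[0, 0, 0], [0, 6, 0]],
  [[0, 0, 0], [0, 6, 0]],
  [[0, 0, 0], [0, 6, 0]],
  [[0, 0, 0], [0, 6, 0]],
  [[0, 0, 0], [0, 0, 0]],
  [[0, 0, 0], [0, 0, 0]],
])

```text
t: 24.9
eef_pos: [0.5803, 0.218, 0.0661]
tool_rot: [-0.702, 0.703, 0.081, -0.083]
contact_force: [0.0, -0.7, -4.8]
gripper_width: 0.406
```

```bash
python3 plan.py 582.5 218 14 13
```

```text
t 24.9 tcp mm [580.3 218.   66.1] heading 13.3 q7 0.05 w 0.406 f [ 0.  -0.7 -4.8]
shift mm [ 2.3 52.1 -0.5] rows>= 1.7378245516146718 ay 0.3 or -179.7 tilt [-0.003 -1.    -0.001]
```

Request:
play_rows([
  [[0.001, 0.02, 0], [0, 0, 0]],
  [[0.001, 0.018, 0], [0, 0, 0]],
  [[0, 0.008, 0], [0, 0, 0]],
  [[0, 0.004, 0], [0, 0, 0]],
  [[0, 0.002, 0], [0, 0, 0]],
  [[0, 0, 0], [0, 0, 0]],
])

```text
t: 25.4
eef_pos: [0.5836, 0.2186, 0.0158]
tool_rot: [-0.702, 0.702, 0.081, -0.081]
contact_force: [0.4, 0.9, -4.9]
gripper_width: 0.407
```

Request:
play_rows([
  [[0, 0, 0], [0, 0, 0]],
  [[0, 0, 0], [0, 0, 0]],
  [[0, 0, 0], [0, 0, 0]],
  [[0, 0, 0], [0, 0, 0]],
  [[0, -0.005, 0], [0, 0, 0]],
  [[0, -0.015, 0], [0, 0, 0]],
  [[0, -0.02, 0], [0, 0, 0]],
  [[0, -0.03, 0], [0, 0, 0]],
  [[0, -0.03, 0], [0, 0, 0]],
  [[0, 0, 0], [0, 0, 0]],
], gripper=0.046, grip_force=40)

```text
t: 26.23
eef_pos: [0.5874, 0.2197, 0.1223]
tool_rot: [0.704, -0.701, -0.084, 0.077]
contact_force: [1.6, 1.2, 0.2]
gripper_width: 0.54
```

```bash
python3 plan.py 417 189.5 100 0
```

```text
t 26.23 tcp mm [587.4 219.7 122.3] heading 13.1 q7 0.02 w 0.54 f [1.6 1.2 0.2]
shift mm [-173.    20.6    9.1] rows>= 5.814845778766522 ay 13.1 or -166.9 tilt [ 0.01  -1.     0.002]
```

Request:
play_rows([
  [[-0.0245, 0.003, 0.001], [0, 0, 0]],
  [[-0.0245, 0.003, 0.001], [0, 0, 0]],
  [[-0.0245, 0.003, 0.001], [0, 0, 0]],
  [[-0.0245, 0.003, 0.001], [0, 0, 0]],
  [[-0.0245, 0.003, 0.001], [0, 0, 0]],
  [[-0.0245, 0.003, 0.001], [0, 0, 0]],
  [[-0.0245, 0.003, 0.001], [0, 0, 0]],
  [[0, 0, 0], [0, 6.5, 0]],
  [[0, 0, 0], [0, 6.5, 0]],
  [[0, 0, 0], [0, 0, 0]],
  [[0, 0, 0], [0, 0, 0]],
], gripper=0.056)

```text
t: 27.15
eef_pos: [0.4153, 0.187, 0.0952]
tool_rot: [0.707, -0.707, -0.002, 0.002]
contact_force: [-0.4, -0.6, 0.1]
gripper_width: 0.654
```

```bash
python3 plan.py 417 189.5 6 0;python3 - <<'E'
from h import *
s=cam('side6','side'); im2=cv2.imread('pics/side6.png')[240:390,200:400]
cv2.imwrite('pics/a6.png',cv2.resize(im2,None,fx=4,fy=4,interpolation=cv2.INTER_CUBIC))
E
```

```text
t 27.15 tcp mm [415.3 187.   95.2] heading 0.3 q7 -0.28 w 0.654 f [-0.4 -0.6  0.1]
shift mm [ 1.6 89.2  2.5] rows>= 2.9759933582627585 ay 0.3 or -179.7 tilt [ 0.001 -1.     0.001]
```

View pics/a6.png

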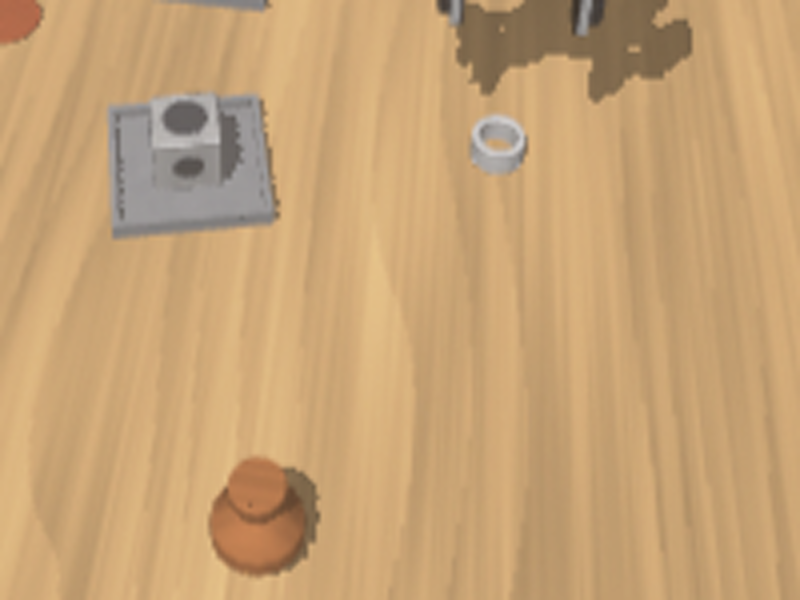

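Block stands flat in its tray (px 187,140), the ball is untouched (258,515), and the small ring is at (498,145).

Request:
play_rows([
  [[0.001, 0.025, 0.001], [0, 0, 0]],
  [[0.001, 0.025, 0.001], [0, 0, 0]],
  [[0, 0.02, 0], [0, 0, 0]],
  [[0, 0.013, 0], [0, 0, 0]],
  [[0, 0.005, 0], [0, 0, 0]],
  [[0, 0.001, 0], [0, 0, 0]],
  [[0, 0, 0], [0, 0, 0]],
])

```text
t: 27.78
eef_pos: [0.4173, 0.1886, 0.006]
tool_rot: [0.707, -0.707, -0.001, 0.001]
contact_force: [0.5, 0.0, 0.3]
gripper_width: 0.656
```

Request:
play_rows([
  [[0, 0, 0], [0, 0, 0]],
  [[0, 0, 0], [0, 0, 0]],
  [[0, 0, 0], [0, 0, 0]],
  [[0, 0, 0], [0, 0, 0]],
  [[0, 0, 0], [0, 0, 0]],
  [[0, 0, 0], [0, 0, 0]],
  [[0, 0, 0], [0, 0, 0]],
], gripper=0.02)

```text
t: 28.37
eef_pos: [0.4176, 0.1891, 0.0069]
tool_rot: [0.708, -0.707, -0.001, 0.0]
contact_force: [-1.1, -1.5, 7.1]
gripper_width: 0.327
```

Request:
play_rows([
  [[0, -0.01, 0], [0, 0, 0]],
  [[0, -0.02, 0], [0, 0, 0]],
  [[0, -0.025, 0], [0, 0, 0]],
  [[0, -0.025, 0], [0, 0, 0]],
  [[0, 0, 0], [0, 0, 0]],
  [[0, 0, 0], [0, 0, 0]],
])

```text
t: 28.87
eef_pos: [0.4178, 0.1896, 0.0875]
tool_rot: [0.708, -0.706, -0.002, -0.0]
contact_force: [0.6, 0.4, -0.6]
gripper_width: 0.331
```

```bash
python3 plan.py 564 -275 75 0;python3 - <<'E'
from h import *
c=cam('top7','top'); w=world(c); z=w[...,2]
m=(z>.012)&(z<.05); m[:160]=0;m[225:]=0;m[:,:345]=0;m[:,420:]=0
p=w[m]; print(len(p), np.median(p,0), (p[:,:2].max(0)+p[:,:2].min(0))/2)
E
```

```text
t 28.87 tcp mm [417.8 189.6  87.5] heading 0.2 q7 -0.26 w 0.331 f [ 0.6  0.4 -0.6]
shift mm [ 144.9   11.6 -465. ] rows>= 16.241355824673033 ay 0.2 or -179.8 tilt [ 0.003 -1.     0.003]
204 [ 0.56124323 -0.22054993  0.01726196] [ 0.56410656 -0.24583912]
```

Request:
play_rows([
  [[0.008, 0.0005, -0.026], [0, 0, 0]],
  [[0.008, 0.0005, -0.026], [0, 0, 0]],
  [[0.008, 0.0005, -0.026], [0, 0, 0]],
  [[0.008, 0.0005, -0.026], [0, 0, 0]],
  [[0.008, 0.0005, -0.026], [0, 0, 0]],
  [[0.008, 0.0005, -0.026], [0, 0, 0]],
  [[0.008, 0.0005, -0.026], [0, 0, 0]],
  [[0.008, 0.0005, -0.026], [0, 0, 0]],
  [[0.008, 0.0005, -0.026], [0, 0, 0]],
  [[0.008, 0.0005, -0.026], [0, 0, 0]],
  [[0.008, 0.0005, -0.026], [0, 0, 0]],
  [[0.008, 0.0005, -0.026], [0, 0, 0]],
  [[0.008, 0.0005, -0.026], [0, 0, 0]],
  [[0.008, 0.0005, -0.026], [0, 0, 0]],
  [[0.008, 0.0005, -0.026], [0, 0, 0]],
  [[0.008, 0.0005, -0.026], [0, 0, 0]],
  [[0.008, 0.0005, -0.026], [0, 0, 0]],
  [[0.008, 0.0005, -0.023], [0, 0, 0]],
  [[0, 0, 0], [0, 0, 0]],
  [[0, 0, 0], [0, 0, 0]],
])

```text
t: 30.58
eef_pos: [0.5608, -0.2773, 0.0754]
tool_rot: [0.707, -0.707, 0.001, 0.001]
contact_force: [-0.6, 0.9, -1.3]
gripper_width: 0.325
```

```bash
python3 plan.py 564 -275 12 0
```

```text
t 30.58 tcp mm [ 560.8 -277.3   75.4] heading -0.0 q7 0.68 w 0.325 f [-0.6  0.9 -1.3]
shift mm [ 3.4 63.3  2.3] rows>= 2.1159439138513605 ay -0.0 or 180.0 tilt [-0.002 -1.     0.   ]
```

Request:
play_rows([
  [[0.001, 0.025, 0.001], [0, 0, 0]],
  [[0.001, 0.02, 0.001], [0, 0, 0]],
  [[0.001, 0.012, 0], [0, 0, 0]],
  [[0, 0.004, 0], [0, 0, 0]],
  [[0, 0.002, 0], [0, 0, 0]],
  [[0, 0, 0], [0, 0, 0]],
])

```text
t: 31.08
eef_pos: [0.5649, -0.2737, 0.0138]
tool_rot: [0.707, -0.707, -0.001, 0.001]
contact_force: [0.9, 0.5, 0.1]
gripper_width: 0.326
```

Request:
play_rows([
  [[0, 0, 0], [0, 0, 0]],
  [[0, 0, 0], [0, 0, 0]],
  [[0, 0, 0], [0, 0, 0]],
  [[0, 0, 0], [0, 0, 0]],
  [[0, -0.005, 0], [0, 0, 0]],
  [[0, -0.015, 0], [0, 0, 0]],
  [[0, -0.02, 0], [0, 0, 0]],
  [[0, -0.03, 0], [0, 0, 0]],
  [[0, -0.03, 0], [0, 0, 0]],
  [[0, -0.03, 0], [0, 0, 0]],
  [[-0.03, 0, 0], [0, 0, 0]],
  [[-0.03, 0, 0], [0, 0, 0]],
  [[-0.03, 0, 0], [0, 0, 0]],
  [[-0.02, 0, 0.02], [0, 0, 0]],
  [[0, 0, 0.03], [0, 0, 0]],
  [[0, 0, 0.03], [0, 0, 0]],
  [[0, 0, 0.03], [0, 0, 0]],
  [[0, 0, 0], [0, 0, 0]],
  [[0, 0, 0], [0, 0, 0]],
], gripper=0.042)

```text
t: 32.67
eef_pos: [0.4552, -0.1627, 0.1449]
tool_rot: [0.707, -0.707, -0.003, 0.001]
contact_force: [-0.0, -0.1, -0.2]
gripper_width: 0.493
```

```bash
cat > chk.py <<'E'
from h import *
c=cam('top9','top'); s=cam('side9','side'); w=world(c); z=w[...,2]
print(get_obs()['t'],get_obs()['eef_pos'])
T=lambda o,a:(np.array(o),np.deg2rad(a))
for nm,box,lo,tr in (('rings',(345,160,420,230),.013,T((.564,-.2465),0)),('gravers',(240,150,325,215),.0135,T((.608,.0165),-2.1)),('block',(180,165,235,222),.02,T((.5825,.218),13)),('pot',(440,190,485,225),.02,T((.522,-.438),0)),('ball',(105,200,145,235),.02,T((.517,.421),0))):
    x0,y0,x1,y1=box; m=np.zeros(z.shape,np.uint8); m[y0:y1,x0:x1]=((z>lo)&(z<.09))[y0:y1,x0:x1]
    n,l,st,_=cv2.connectedComponentsWithStats(m)
    for i in range(1,n):
        if st[i,4]<12: continue
        p=w[l==i]; q=p[:,:2]-tr[0]; a=tr[1]; q=q@np.array([[np.cos(a),-np.sin(a)],[np.sin(a),np.cos(a)]])
        r=cv2.minAreaRect((q*1000).astype(np.float32)); print(nm,st[i,4],np.round(r[0]+r[1]+(r[2],),1),'mean',(q.mean(0)*1000).round(1),'z',np.percentile(p[:,2],[50,95]).round(3))
im=cv2.imread('pics/top9.png')[145:280,95:495]; im2=cv2.imread('pics/side9.png')[110:390,190:400]
cv2.imwrite('pics/a9.png',np.vstack([cv2.resize(im,(800,270),interpolation=2),np.hstack([cv2.resize(im2,(247,330),interpolation=2),cv2.resize(im2[25:115],(553,330),interpolation=2)])]))
E
python3 chk.py
```

```text
32.7667 [ 0.45502535 -0.16510435  0.14471232]
gravers 196 [25.3  4.3 24.7 86.3  2.8] mean [24.2 -9.1] z [0.024 0.032]
gravers 238 [-23.6  -2.3  25.1 108.9   2.2] mean [-26.7  14.9] z [0.025 0.031]
block 222 [ 0.9  0.7 36.7 36.9 89.2] mean [-0.4 -0. ] z [0.039 0.045]
pot 194 [ 0.8 -1.1 40.6 43.1 42. ] mean [ 0.1 -0.2] z [0.041 0.058]
ball 196 [ 0.5  1.  33.5 38.6 53.8] mean [0.1 0.4] z [0.033 0.053]
```

View pics/a9.png

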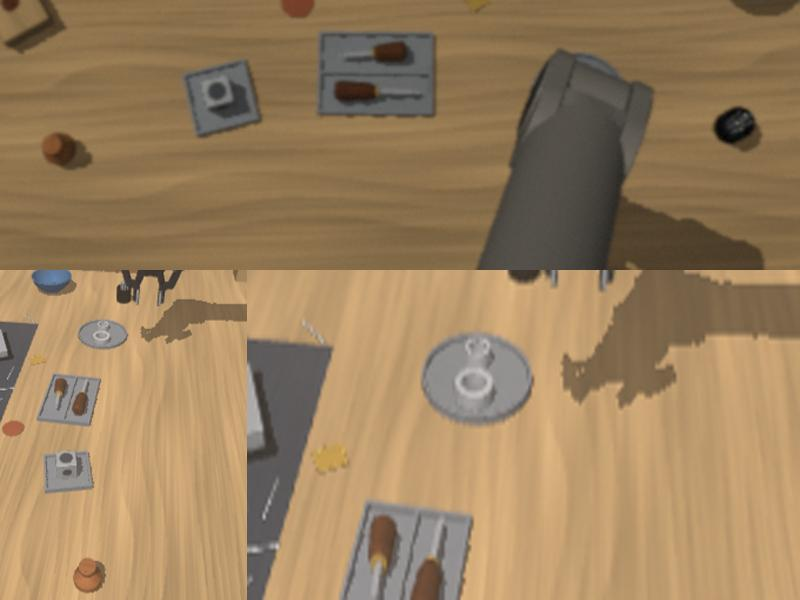

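Request:
play_rows([
  [[0, 0, 0.03], [0, 0, 0]],
  [[0, 0, 0.03], [0, 0, 0]],
  [[0, 0, 0.03], [0, 0, 0]],
  [[0, 0, 0.03], [0, 0, 0]],
  [[0, 0, 0.03], [0, 0, 0]],
  [[0, 0, 0.03], [0, 0, 0]],
  [[0, 0, 0.03], [0, 0, 0]],
  [[0, 0, 0], [0, 0, 0]],
  [[0, 0, 0], [0, 0, 0]],
  [[0, 0, 0], [0, 0, 0]],
])

```text
t: 33.6
eef_pos: [0.4546, 0.0441, 0.144]
tool_rot: [-0.707, 0.707, 0.0, 0.0]
contact_force: [-0.9, -0.5, -0.1]
gripper_width: 0.491
```

```bash
python3 chk.py
python3 - <<'E'
import cv2,numpy as np
a=cv2.imread('pics/top9.png')[165:230,350:420]; b=cv2.imread('pics/side9.png')[145:185,245:310]
cv2.imwrite('pics/a10.png',np.hstack([cv2.resize(a,(390,360),interpolation=2),cv2.resize(b,(400,360),interpolation=2)]))
E
```

```text
33.7 [0.45443463 0.04376453 0.14391407]
rings 136 [-0.1 29.7 41.9 42.  42.9] mean [ 0.6 29.7] z [0.02  0.024]
rings 66 [  1.4 -25.8  27.9  29.3  20.3] mean [  0.6 -25. ] z [0.019 0.025]
gravers 197 [26.6  4.2 85.9 24.6 88.6] mean [24.1 -8.5] z [0.024 0.033]
gravers 23 [-27.4 -43.9   5.6  25.8   2.9] mean [-26.8 -43.5] z [0.019 0.024]
block 225 [ 0.9  0.3 37.6 36.   0.6] mean [-0.5 -0.1] z [0.039 0.044]
pot 197 [ 0.8 -1.5 40.9 42.5 39.8] mean [ 0.2 -0.2] z [0.039 0.058]
ball 200 [ 0.6  2.  32.  40.4 51.8] mean [0.3 0.6] z [0.032 0.053]
```

View pics/a10.png

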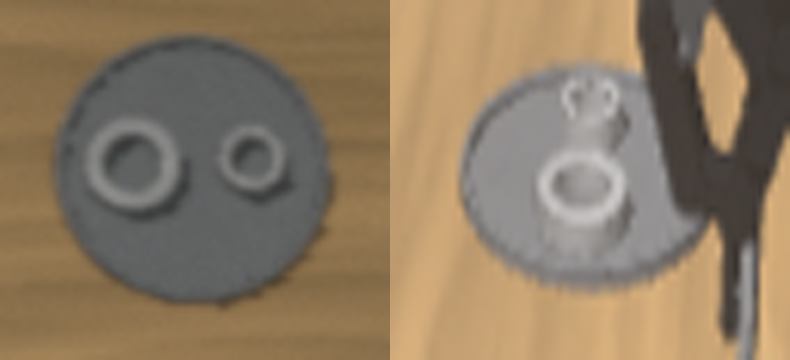

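```bash
python3 -c "
from station import hand_in; print(hand_in())"
```

```text
the job is handed in; nothing more can be done
None
```

All five pieces are in their trays, and I handed the job in at about 34 s on the robot's clock. The hand-in reports no verdict.

The last camera checks, measured from each tray's centre, were:

| Piece | Result | Limit |
|---|---|---|
| Short graver | lane +26.5 mm: on its centre line, 4 mm from its middle, within about 3° of its lane | 20 mm, 32 mm, 0.35 rad (20°) |
| Long graver | lane −26.5 mm: about 3 mm off its centre line, 2 mm from its middle, within about 3° of its lane | 20 mm, 22 mm, 0.35 rad (20°) |
| Large ring | flat, 30 mm from the dish centre | 42 mm |
| Small ring | flat, 26 mm from the dish centre, beside the large ring and not stacked | 49 mm |
| Doming block | flat, about 1 mm from centre | 22 mm |

- **Ball and pot:** both stand upright within 2 mm of their starting places, inside the 25 mm limit.
- **Arm:** it is clear of everything. The highest force I read was about 8 N, while the fingers closed on the long graver at bench level.
- **Checks that fell short:** the arm hid the dish in the first final picture and part of the long graver in the second. So the rings come from the second picture and the long graver from the first. Nothing disagreed.

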